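Hang the deep tote on the studio's two-pronged hook

ROBOT

A 6-joint arm with a two-finger parallel gripper is mounted at the origin on the work surface. World frame = base frame: x ahead of the robot, y to its left, z up, the work surface at z = 0. Lengths are in m, angles in degrees, forces in N, time in s.
With the tool pointing down it reaches from about 0.3 to 0.75 m from the base axis. Payload 8.5 kg.
Tool frame: the origin (TCP) lies midway between the tips of the shut fingers; the grasp point (between the pads) lies 19 mm behind it; y points along the fingers, z is the direction in which the jaws open and shut, and the axes are right-handed (so a half turn about y gives the same grasp; the last joint's range is limited). The gripper opens to 85 mm and grips with 20 to 120 N. Pads are 22 mm wide; open, the fingers measure 114 mm over their backs; the gripper's body (76 mm by 85 mm) begins 54 mm behind the grasp point. The pads swing forward as they close: fully open they stand 13 mm farther back than shut.
Start: joints at [53.44, 21.807, 74.336, -0, 83.858, -12.336], TCP at [0.226, 0.502, 0.231] pointing down, gripper open.
Joint ranges: [-178.18, 178.18], [-50.72, 133.34], [12.68, 142.11], [-81.47, 261.47], [9.98, 163.14], [-165.26, 165.26]. Speed limits (degrees/s): [136.94, 136.94, 180, 180, 180, 180].

INTERFACE

Orientations are given as a 3x3 rotation matrix whose columns are the frame's x, y, z axes.
In Python, from rig import status, imaging, job gives the robot as it stands. The module is installed in compiled form; this text tells all that it offers.
- The arm moves only by the tool jog_arm, never from a script. Its argument "rows" is a list of rows, each an object of numbers: "hand": the opening, from 0 (shut) to 1 (fully open); "dx", "dy", "dz": the shift along the tool's x, y, z in cm; "ax", "ay", "az": the turn, a rotation vector about the tool's x, y, z in degrees. In form: [{"hand": .., "dx": .., "dy": .., "dz": .., "ax": .., "ay": .., "az": ..}, ...]. A call has exactly 5 rows; each row shifts and turns the commanded pose from where the row before left it, along the tool's axes as they then stand; what a row does not reach is not made up. A row lasts 1/12 s, in which the tool goes at most 41.7 mm and 7.16 degrees, less where a joint would pass 70% of its speed; a pose out of reach is approached as far as the arm can. A call is refused whole if a number of a shift passes 4.17 or a number of a turn 7.16, either way. A call with a gripper value outside its range is refused whole. The fingers move at their own pace and stop on an object; "newtons" is the grip in N (left out, the last holds). Time passes only in rows, so rows that do not move let the fingers close, or fill a call up. It gives the time, the measured TCP pose, the force and the opening at its end, in the units of the state.
- status.observe(): the state, without advancing time (a new reading comes with each control period).
- imaging.get_image(name): name is "scene" or "side" or "wrist"; returns the picture (400x640x3 uint8, red, green, blue); there is no depth.
- imaging.camera_model(name): a dict with "K" (3x3 intrinsics, pixels), "distortion" ([k1, k2, p1, p2, k3] as OpenCV has them; the pictures are not rectified), "position" and "rotation" of the camera in the world; the wrist camera has in their place "tool_from_camera" (4x4, takes a point from camera to tool coordinates, whose origin is the TCP and whose axes are the tool frame's). Camera axes: x right, y down, z forward; pixel columns grow to the right and rows downward; lengths in m; the calibration is good to about 2 mm. A picture is of the moment at which its call begins: read the wrist's pose just before it. camera_model takes no time and is no camera call.
- job.close_job(): hands the job in, once; it reports no verdict.
The state is a dict: "time_s": time; "q": joint angles; "qvel": joint speeds; "joint_efforts": joint torques, N m; "position": TCP position; "tool_rot": TCP orientation; "ft_force": force on the tool from outside, world axes, zero at the start; "wrist_torque": the same for the moment, N m; "grip_width": finger opening in m.
Only numpy, scipy, OpenCV 4.12 (cv2) and the standard library are available. Lean on these libraries where they do the work, as an engineer would, in place of code of your own. Each camera call takes 0.05 s, during which the arm holds its last target.

TASK

Clear some bench space: hang the deeper of the two steel totes by its wooden bar handle on the two-pronged hook stand, the bar lying across both prongs, so that it hangs upright and free. Leave the shallow tote standing where it is.

Things in the scene. Friction and masses are not known exactly. Their poses are not given: they have to be found in the camera images.
- deep_tote_handle (a point): Handle of the deep tote. Open steel tote, 150 (y) x 86 mm (x), about 300 g, upright. Fixed straight round wooden bar handle, 12 mm thick, along y, free for 140 mm between thin end straps 8 mm higher than it. Point: middle of the bar, on its centre line; z up. Bar 175 mm above the underside, rim at 90 mm. Either tote may be the left one.
- shallow_tote_handle (a point): Handle of the shallow tote, to be left alone. Open steel tote, 150 (y) x 86 mm (x), about 300 g, upright. Fixed straight round wooden bar handle, 12 mm thick, along y, free for 140 mm between thin end straps 8 mm higher than it. Point: middle of the bar, on its centre line; z up. Bar 125 mm above the underside, rim at 40 mm.
- hook_seat (a point): Where the bar's middle should rest on the fixed dark stand, 226 mm up: midway between two level 10 mm rod prongs 70 mm apart, 6 mm (bar radius) over their tops. x runs along the prongs to their uprights 80 mm away, y across (the bar's direction, either way round), z up. Prongs turn up 37 mm away in -x; tips end 54 mm away, 14 mm above this point. Nothing between prongs or higher. Room for the bar: 28 mm each way in x, 25 in y.

How it is judged (in metres and radians):
At the end, for the whole second after the job is handed in: The deep tote hangs: bar centre within 30 mm of the seat along y, 10 mm in z and 45 mm along x; bar within 20 degrees of square to the prongs; tote within 11 degrees of upright. The shallow tote is within 30 mm of its start (x of deep_tote_handle in the frame of hook_seat between -0.045 and 0.045 m and y of deep_tote_handle in the frame of hook_seat between -0.03 and 0.03 m and z of deep_tote_handle in the frame of hook_seat between -0.01 and 0.01 m and angle between the y axis of deep_tote_handle and the y axis of hook_seat, either way round below 0.35 rad and angle between deep_tote_handle's own z axis and vertical below 0.2 rad and distance of shallow_tote_handle from where it was at the start of the episode below 0.03 m); the robot touches nothing.
It fails at once if the shallow tote is shifted by more than 50 mm or tipped over (distance of shallow_tote_handle from where it was at the start of the episode above 0.05 m or angle between shallow_tote_handle's own z axis and vertical above 0.5 rad).
It also fails if it takes over 51 s, if anything falls off the work surface, if the arm or the gripper's body presses on something with over 40 N, if the wrist force passes 120 N, or if a joint passes its speed limit or range.

## Working session

There is one attempt and no reset: what is moved stays moved. The work goes in short steps, Python scripts to look and compute and a tool call to move; the robot and the scene stay as the last step left them, time stands still between calls to the robot, and variables do not carry over. Pictures are saved under pics/ and viewed, and the job is handed in when it is done.

Besides the shell and the picture viewer there is one more tool, called after "Call:" as name(argument=value, ...), one argument or row to a line, values as JSON. jog_arm: Moves the arm, as the interface text tells. Its arguments: {"type":"object","properties":{"rows":{"type":"array"},"newtons":{"type":"number"}},"required":["rows"]}

```bash
mkdir -p pics; python3 - <<'E'
from rig import status, imaging
import cv2, numpy as np
np.set_printoptions(precision=4,suppress=True)
s=status.observe()
for k,v in s.items(): print(k,np.array(v))
for n in ["scene","side","wrist"]:
    cv2.imwrite(f"pics/{n}0.png",imaging.get_image(n)[:,:,::-1])
    print(n,{k:np.array(v).tolist() for k,v in imaging.camera_model(n).items()})
E
```

```text
time_s 0.0
q [ 53.4395  21.841   74.3857   0.0001  83.8569 -12.3369]
qvel [-0.0348 -0.0047  0.097  -0.0458  0.0414 -0.0324]
joint_efforts [  0.0005 -44.8462 -23.1277  -0.0002   0.0048  -0.    ]
position [0.2255 0.5013 0.2307]
tool_rot [[ 0.912  -0.0009  0.4103]
 [-0.4103 -0.0012  0.912 ]
 [-0.0003 -1.     -0.0014]]
ft_force [0.0909 0.0502 0.0809]
wrist_torque [ 0.0069 -0.0223 -0.0075]
grip_width 0.0856647187325061
scene {'K': [[470.7520898347818, 0.0, 317.4544512242629], [0.0, 470.7520898347818, 199.46897289687902], [0.0, 0.0, 1.0]], 'distortion': [-0.03620759565655262, 0.0, 0.0, 0.0, 0.0], 'position': [1.5371325951851718, 0.040288458569354334, 0.9134284538528648], 'rotation': [[-0.06012718990967033, 0.5655751880242744, -0.8225019317453748], [0.9979523181399179, 0.052067885319399806, -0.03714977843177627], [0.021814943335491006, -0.8230514212427269, -0.567547765600039]]}
side {'K': [[377.51339839820673, 0.0, 310.51087713265173], [0.0, 377.51339839820673, 198.45103304826438], [0.0, 0.0, 1.0]], 'distortion': [-0.012964557229515979, 0.0, 0.0, 0.0, 0.0], 'position': [0.22357361463091519, 0.5093287867815123, 0.9092465755988434], 'rotation': [[-0.8747042858739517, -0.34674376442130056, 0.3386165591176635], [-0.4843604032638695, 0.6498562856345698, -0.5857318565447012], [-0.016953230482776697, -0.676354618418612, -0.7363810278110183]]}
wrist {'K': [[320.1905444809773, 0.0, 319.5960814133226], [0.0, 320.1905444809773, 195.42891873568217], [0.0, 0.0, 1.0]], 'distortion': [-0.06540270468556292, 0.0, 0.0, 0.0, 0.0], 'tool_from_camera': [[0.000677085693415695, 0.9581929426912783, 0.2861220476153315, -0.07306670345272169], [0.0010842595949157334, -0.28612264846045504, 0.9581923890425679, -0.14284888909771304], [0.9999991829677121, -0.00033854778271654845, -0.0012326594437282845, 1.2789040786720385e-05], [0.0, 0.0, 0.0, 1.0]]}
```

View pics/scene0.png

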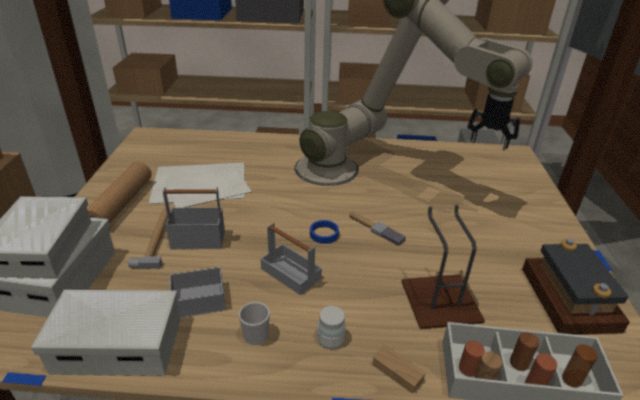

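View pics/side0.png

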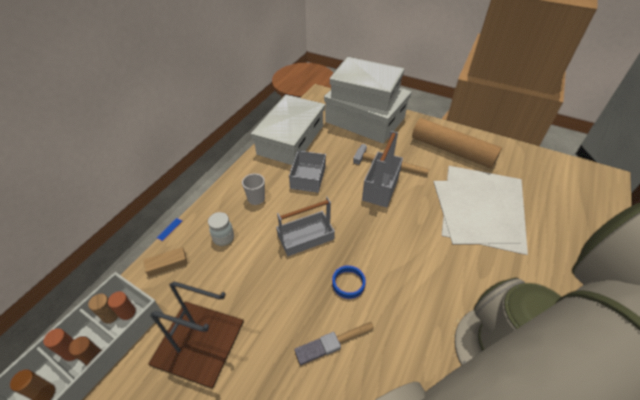

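View pics/wrist0.png

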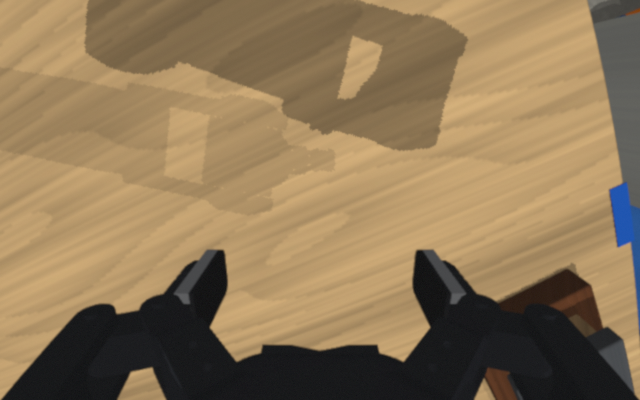

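The scene view shows the deep tote at about (195,220) with its bar from (167,191) to (217,191). The shallow tote is at (290,262) and the stand at (445,260). The side view shows the same objects at (383,180), (305,232) and (200,330). I'll zoom in next.

```bash
python3 - <<'E'
import cv2, numpy as np
a=cv2.imread("pics/scene0.png");b=cv2.imread("pics/side0.png")
def z(im,x,y,w,h,f): return cv2.resize(im[y:y+h,x:x+w],None,fx=f,fy=f,interpolation=cv2.INTER_CUBIC)
cv2.imwrite("pics/z1.png",np.hstack([z(a,150,175,80,80,5),z(b,345,125,80,80,5)]))
cv2.imwrite("pics/z2.png",np.hstack([z(a,395,200,100,133,4),z(b,145,270,100,133,4)]))
E
```

```text
Traceback (most recent call last):
ValueError: all the input array dimensions except for the concatenation axis must match exactly, but along dimension 0, the array at index 0 has size 532 and the array at index 1 has size 520
```

View pics/z1.png

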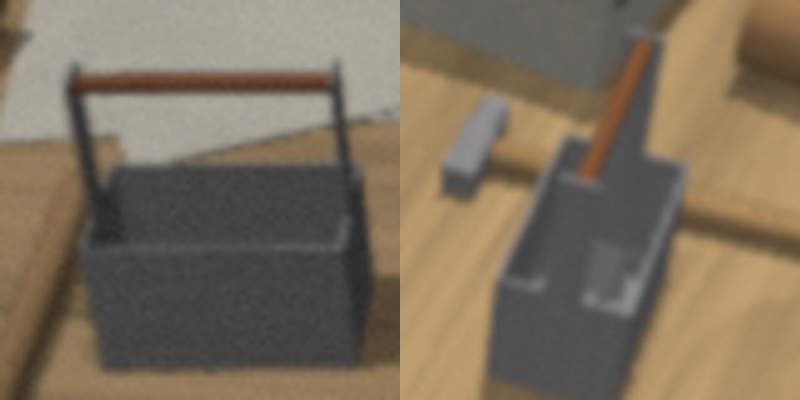

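```bash
cat > h.py <<'E'
import cv2, numpy as np
np.set_printoptions(precision=4,suppress=True)
from rig import status, imaging
def cam(n,s=None):
    m=imaging.camera_model(n);K=np.array(m['K']);d=np.array(m['distortion'])
    if n!='wrist': return K,d,np.array(m['position']),np.array(m['rotation'])
    T=np.array(m['tool_from_camera']);R=np.array(s['tool_rot']);p=np.array(s['position'])
    return K,d,p+R@T[:3,3],R@T[:3,:3]
def ray(c,uv):
    K,d,p,R=c
    x=cv2.undistortPoints(np.array([[uv]],float),K,d)[0,0]
    v=R@np.array([x[0],x[1],1]);return p,v/np.linalg.norm(v)
def plane(c,uv,z):
    p,v=ray(c,uv);return p+v*(z-p[2])/v[2]
def tri(rs):
    A=np.zeros((3,3));b=np.zeros(3)
    for p,v in rs:
        M=np.eye(3)-np.outer(v,v);A+=M;b+=M@p
    x=np.linalg.solve(A,b)
    return x,[float(np.linalg.norm((np.eye(3)-np.outer(v,v))@(x-p))) for p,v in rs]
def proj(c,P):
    K,d,p,R=c
    return cv2.projectPoints(np.array([R.T@(np.array(P)-p)]),np.zeros(3),np.zeros(3),K,d)[0][0,0]
def z(im,x,y,w,h,f): return cv2.resize(im[y:y+h,x:x+w],None,fx=f,fy=f,interpolation=cv2.INTER_CUBIC)
E
python3 - <<'E'
from h import *
a=cv2.imread("pics/scene0.png");b=cv2.imread("pics/side0.png")
cv2.imwrite("pics/z2.png",np.hstack([z(a,395,200,100,130,4),z(b,145,270,100,130,4)]))
A=cam('scene');B=cam('side')
for im,c,(x,y,w,h) in ((a,A,(155,183,70,15)),(b,B,(375,128,30,40))):
    r=im[y:y+h,x:x+w].astype(int)
    m=((r[...,2]-r[...,0])>45)&(r[...,2]<r[...,1]*1.9)&(r[...,2]>r[...,1]*1.35)
    ys,xs=np.nonzero(m);P=np.c_[xs+x,ys+y].astype(np.float32)
    vx,vy,x0,y0=cv2.fitLine(P,cv2.DIST_HUBER,0,.01,.01).ravel()
    t=(P-[x0,y0])@[vx,vy];
    e=[np.array([x0,y0])+k*np.array([vx,vy]) for k in (t.min(),t.max())]
    print(len(P),e,[plane(c,u,.175) for u in e])
    E=[plane(c,u,.175) for u in e];print(np.linalg.norm(E[0]-E[1]),(E[0]+E[1])/2)
E
```

```text
101 [array([165.0011, 191.0866], dtype=float32), array([213.9935, 190.4775], dtype=float32)] [array([ 0.4649, -0.4378,  0.175 ]), array([ 0.4491, -0.3018,  0.175 ])]
0.1368865983495272 [ 0.457  -0.3698  0.175 ]
101 [array([381.6886, 159.3117], dtype=float32), array([393.6662, 132.8489], dtype=float32)] [array([ 0.4534, -0.3073,  0.175 ]), array([ 0.4666, -0.4409,  0.175 ])]
0.1342584739750595 [ 0.46   -0.3741  0.175 ]
```

View pics/z2.png

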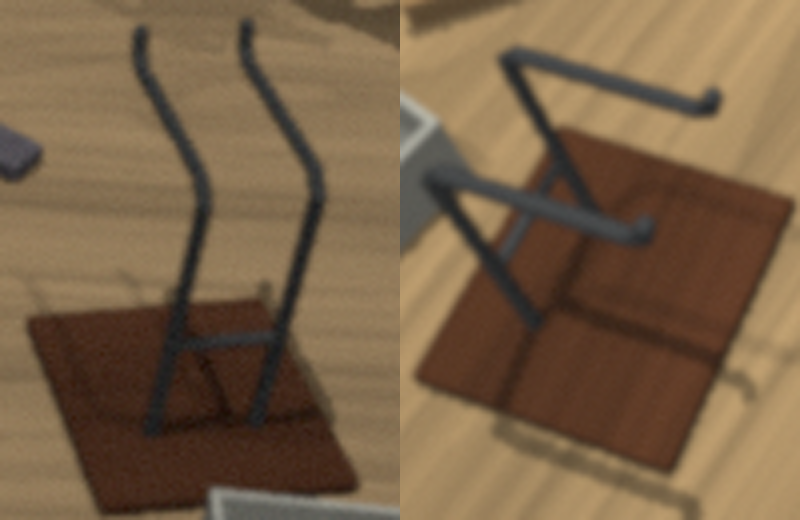

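```bash
python3 - <<'E'
from h import *
A=cam('scene');B=cam('side')
pts={'elbL':((446.2,247.5),(173,284.2)),'elbR':((474.5,246.2),(153,314.5)),'tipL':((430,208),(223,293.7)),'tipR':((456.5,206.2),(206.2,326.5))}
R={}
for k,(u,v) in pts.items():
    x,e=tri([ray(A,u),ray(B,v)]);R[k]=x;print(k,x,np.array(e))
    if 'elb' in k: print(plane(A,u,.215),plane(B,v,.215))
    else: print(plane(A,u,.238),plane(B,v,.238))
ax=(R['elbL']+R['elbR']-R['tipL']-R['tipR'])[:2]
print(np.degrees(np.arctan2(*ax[::-1])),np.linalg.norm(ax)/2)
d=(R['elbR']-R['elbL']);print(np.degrees(np.arctan2(d[1],d[0]))-90,np.linalg.norm(d),np.linalg.norm(R['tipR']-R['tipL']))
# base plate corners z~0.01..; scene view
for p in [(28,320),(265,298),(357,487),(103,512)]: print(plane(A,(395+p[0]/4,200+p[1]/4),.012))
for p in [(160,127),(395,203),(270,470),(15,380)]: print('s',plane(B,(145+p[0]/4,270+p[1]/4),.012))
# deep handle ends by triangulation
for u,v in (((165,191.2),(394,132.6)),((216.5,191),(381.3,160.6))): print('bar',tri([ray(A,u),ray(B,v)]))
E
```

```text
elbL [0.6833 0.3035 0.2079] [0.0012 0.0012]
[0.6924 0.302  0.215 ] [0.6782 0.3045 0.215 ]
elbR [0.6717 0.3729 0.2065] [0.0003 0.0003]
[0.6822 0.3692 0.215 ] [0.6661 0.3743 0.215 ]
tipL [0.5633 0.2787 0.2336] [0.0006 0.0006]
[0.5699 0.2777 0.238 ] [0.561  0.2797 0.238 ]
tipR [0.5491 0.3477 0.2334] [0.0004 0.0004]
[0.556 0.346 0.238] [0.5468 0.3484 0.238 ]
11.650955765847813 0.12379569951130011
9.49225587726984 0.07034653215958399 0.07042277057964955
[0.5953 0.234  0.012 ]
[0.5605 0.4013 0.012 ]
[0.7277 0.4271 0.012 ]
[0.759  0.2656 0.012 ]
s [0.7475 0.2684 0.012 ]
s [0.5824 0.2372 0.012 ]
s [0.5519 0.3983 0.012 ]
s [0.7132 0.4317 0.012 ]
bar (array([ 0.4657, -0.4383,  0.1765]), [0.0014845467718407025, 0.0014845467718405498])
bar (array([ 0.4517, -0.2954,  0.1774]), [0.0023811975375323123, 0.0023811975375323327])
```

Call:
jog_arm(
  rows=[
    {"hand":1,"dy":-2,"ay":6},
    {"hand":1,"dy":-2,"ay":6},
    {"hand":1,"dy":-2,"ay":6},
    {"hand":1,"dy":-2,"ay":6},
    {"hand":1,"dy":-2,"ay":6},
  ],
)

```text
invalid input at $.rows[0]: expected keys hand, dx, dy, dz, ax, ay, az
```

Call:
jog_arm(
  rows=[
    {"hand":1,"dy":-0.5,"ay":6},
    {"hand":1,"dy":-0.5,"ay":6},
    {"hand":1,"ay":6},
    {"hand":1,"ay":6},
    {"hand":1,"ay":6},
  ],
)

```text
invalid input at $.rows[0]: expected keys hand, dx, dy, dz, ax, ay, az
```

Call:
jog_arm(
  rows=[
    {"hand":1,"dx":0,"dy":-2,"dz":0,"ax":0,"ay":6,"az":0},
    {"hand":1,"dx":0,"dy":-2,"dz":0,"ax":0,"ay":6,"az":0},
    {"hand":1,"dx":0,"dy":-2,"dz":0,"ax":0,"ay":6,"az":0},
    {"hand":1,"dx":0,"dy":-2,"dz":0,"ax":0,"ay":6,"az":0},
    {"hand":1,"dx":0,"dy":-2,"dz":0,"ax":0,"ay":6,"az":0},
  ],
)

```text
time_s: 0.57
position: [0.2255, 0.5014, 0.3321]
tool_rot: [[0.58, -0.0, 0.814], [-0.814, -0.0, 0.58], [0.0, -1.0, -0.001]]
ft_force: [0.3, 0.4, -0.4]
grip_width: 0.0856
```

Call:
jog_arm(
  rows=[
    {"hand":1,"dx":0,"dy":-0.5,"dz":0,"ax":0,"ay":6,"az":0},
    {"hand":1,"dx":0,"dy":-0.5,"dz":0,"ax":0,"ay":6,"az":0},
    {"hand":1,"dx":0,"dy":0,"dz":0,"ax":0,"ay":6,"az":0},
    {"hand":1,"dx":0,"dy":0,"dz":0,"ax":0,"ay":6,"az":0},
    {"hand":1,"dx":0,"dy":0,"dz":0,"ax":0,"ay":6,"az":0},
  ],
)

```text
time_s: 0.98
position: [0.2256, 0.5015, 0.3411]
tool_rot: [[0.095, -0.0, 0.995], [-0.995, -0.0, 0.095], [0.0, -1.0, -0.0]]
ft_force: [0.5, -0.0, -0.2]
grip_width: 0.0852
```

Call:
jog_arm(
  rows=[
    {"hand":1,"dx":3.7,"dy":0,"dz":1.8,"ax":0,"ay":0,"az":0},
    {"hand":1,"dx":3.7,"dy":0,"dz":1.8,"ax":0,"ay":0,"az":0},
    {"hand":1,"dx":3.7,"dy":0,"dz":1.8,"ax":0,"ay":0,"az":0},
    {"hand":1,"dx":3.7,"dy":0,"dz":1.8,"ax":0,"ay":0,"az":0},
    {"hand":1,"dx":3.7,"dy":0,"dz":1.8,"ax":0,"ay":0,"az":0},
  ],
)

```text
time_s: 1.4
position: [0.3342, 0.3248, 0.3412]
tool_rot: [[0.101, -0.0, 0.995], [-0.995, -0.0, 0.101], [0.0, -1.0, -0.0]]
ft_force: [1.5, 1.0, 0.2]
grip_width: 0.0853
```

Call:
jog_arm(
  rows=[
    {"hand":1,"dx":3.7,"dy":0,"dz":1.8,"ax":0,"ay":0,"az":0},
    {"hand":1,"dx":3.7,"dy":0,"dz":1.8,"ax":0,"ay":0,"az":0},
    {"hand":1,"dx":3.7,"dy":0,"dz":1.8,"ax":0,"ay":0,"az":0},
    {"hand":1,"dx":3.7,"dy":0,"dz":1.8,"ax":0,"ay":0,"az":0},
    {"hand":1,"dx":3.7,"dy":0,"dz":1.8,"ax":0,"ay":0,"az":0},
  ],
)

```text
time_s: 1.82
position: [0.4425, 0.1496, 0.3413]
tool_rot: [[0.101, -0.0, 0.995], [-0.995, 0.0, 0.101], [-0.0, -1.0, -0.0]]
ft_force: [0.3, 0.7, -0.5]
grip_width: 0.0855
```

Call:
jog_arm(
  rows=[
    {"hand":1,"dx":3.5,"dy":0,"dz":-0.2,"ax":0,"ay":0,"az":0},
    {"hand":1,"dx":3.5,"dy":0,"dz":-0.2,"ax":0,"ay":0,"az":0},
    {"hand":1,"dx":3.5,"dy":0,"dz":-0.2,"ax":0,"ay":0,"az":0},
    {"hand":1,"dx":3.5,"dy":0,"dz":-0.2,"ax":0,"ay":0,"az":0},
    {"hand":1,"dx":3.5,"dy":0,"dz":-0.2,"ax":0,"ay":0,"az":0},
  ],
)

```text
time_s: 2.23
position: [0.4493, -0.0252, 0.3412]
tool_rot: [[0.101, -0.0, 0.995], [-0.995, 0.0, 0.101], [-0.0, -1.0, -0.0]]
ft_force: [0.4, 0.5, -0.3]
grip_width: 0.0853
```

Call:
jog_arm(
  rows=[
    {"hand":1,"dx":3.5,"dy":0,"dz":-0.2,"ax":0,"ay":0,"az":0},
    {"hand":1,"dx":3.5,"dy":0,"dz":-0.2,"ax":0,"ay":0,"az":0},
    {"hand":1,"dx":3.5,"dy":0,"dz":-0.2,"ax":0,"ay":0,"az":0},
    {"hand":1,"dx":3.5,"dy":0,"dz":-0.2,"ax":0,"ay":0,"az":0},
    {"hand":1,"dx":3.5,"dy":0,"dz":-0.2,"ax":0,"ay":0,"az":0},
  ],
)

```text
time_s: 2.65
position: [0.4569, -0.2004, 0.3412]
tool_rot: [[0.1, -0.0, 0.995], [-0.995, 0.0, 0.1], [-0.0, -1.0, -0.0]]
ft_force: [0.5, 0.5, -0.4]
grip_width: 0.0854
```

Call:
jog_arm(
  rows=[
    {"hand":1,"dx":3.5,"dy":0,"dz":-0.2,"ax":0,"ay":0,"az":0},
    {"hand":1,"dx":3.5,"dy":0,"dz":-0.2,"ax":0,"ay":0,"az":0},
    {"hand":1,"dx":3.5,"dy":0,"dz":-0.2,"ax":0,"ay":0,"az":0},
    {"hand":1,"dx":2.5,"dy":0,"dz":-0.2,"ax":0,"ay":0,"az":0},
    {"hand":1,"dx":0,"dy":0,"dz":0,"ax":0,"ay":0,"az":0},
  ],
)

```text
time_s: 3.07
position: [0.4619, -0.3331, 0.3395]
tool_rot: [[0.097, -0.002, 0.995], [-0.995, 0.001, 0.097], [-0.001, -1.0, -0.002]]
ft_force: [-0.2, 0.3, 0.6]
grip_width: 0.0852
```

```bash
python3 - <<'E'
from h import *
s=status.observe();im=imaging.get_image('wrist')[:,:,::-1];cv2.imwrite('pics/w1.png',im)
print(s['time_s'],s['position'],np.array(s['tool_rot']))
c=cam('wrist',s)
print(proj(c,[.4657,-.4383,.175]),proj(c,[.4517,-.2954,.175]))
E
```

```text
3.0667 [ 0.4619 -0.3331  0.3395] [[ 0.0966 -0.002   0.9953]
 [-0.9953  0.0011  0.0966]
 [-0.0013 -1.     -0.0019]]
[314.4547 271.7636] [313.5141 137.7461]
```

View pics/w1.png

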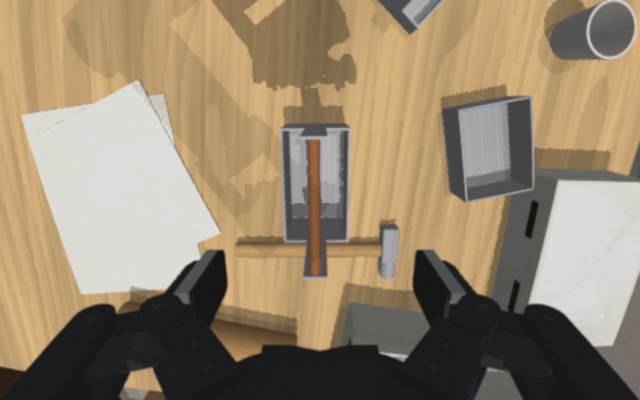

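The wrist view shows the deep tote's bar from (314,139) to (316,275), midway between the fingers. I'll fit it.

```bash
python3 - <<'E'
from h import *
s=status.observe();c=cam('wrist',s)
im=cv2.imread('pics/w1.png')
h=cv2.cvtColor(im,cv2.COLOR_BGR2HSV);r=im.astype(int)
m=np.zeros(im.shape[:2],np.uint8);m[130:282,295:335]=((r[...,2]>1.6*r[...,1])&(r[...,2]>80))[130:282,295:335]
n,l,st,_=cv2.connectedComponentsWithStats(m);k=1+np.argmax(st[1:,4]);print(st[k])
ys,xs=np.nonzero(l==k)
cen=[(xs[ys==y].mean(),y) for y in (ys.min(),ys.max())]
P=np.array([(xs[ys==y].mean(),y) for y in range(ys.min(),ys.max()+1)])
f=np.polyfit(P[:,1],P[:,0],1);e=[plane(c,(np.polyval(f,y),y),.175) for y in (ys.min()-.5,ys.max()+.5)]
print(f,e);d=e[0]-e[1];mid=(e[0]+e[1])/2
print(np.linalg.norm(d),mid,'yaw',np.degrees(np.arctan2(-d[0],d[1])))
R=np.array(s['tool_rot']);print('shift tool cm',R.T@(mid-[0,0,.019]-s['position'])*100)
E
```

```text
[312 160   1   1   1]
[  0.975 156.   ] [array([ 0.4519, -0.3142,  0.175 ]), array([ 0.453 , -0.3151,  0.175 ])]
0.0013617169417094242 [ 0.4524 -0.3147  0.175 ] yaw 49.329823758074276
shift tool cm [-1.6668 18.3997 -0.7739]<stdin>:10: RankWarning: Polyfit may be poorly conditioned
```

```bash
cat > bar.py <<'E'
from h import *
def bar(im,c,box,zb):
    y0,y1,x0,x1=box
    h=cv2.cvtColor(im,cv2.COLOR_BGR2HSV)
    m=np.zeros(im.shape[:2],np.uint8);m[y0:y1,x0:x1]=((h[...,1]>120)&((h[...,0]<14)|(h[...,0]>170))&(h[...,2]>50))[y0:y1,x0:x1]
    n,l,st,_=cv2.connectedComponentsWithStats(m);k=1+np.argmax(st[1:,4]);print(st[k])
    ys,xs=np.nonzero(l==k)
    P=np.array([(xs[ys==y].mean(),y) for y in range(ys.min(),ys.max()+1)])
    f=np.polyfit(P[:,1],P[:,0],1);e=[plane(c,(np.polyval(f,y),y),zb) for y in (ys.min()-.5,ys.max()+.5)]
    print(f,e);d=e[0]-e[1];mid=(e[0]+e[1])/2
    print(np.linalg.norm(d),mid,'yaw',np.degrees(np.arctan2(-d[0],d[1])))
    return mid
if __name__=='__main__':
    s=status.observe();c=cam('wrist',s)
    im=cv2.imread('pics/w1.png');print(im[200,314],im[170,314])
    mid=bar(im,c,(130,282,295,335),.175)
    R=np.array(s['tool_rot']);print('shift tool cm',R.T@(mid-[0,0,.019]-s['position'])*100)
E
python3 bar.py
```

```text
[ 55  91 142] [ 60 100 158]
[ 308  140   13  135 1370]
[  0.0138 311.2457] [array([ 0.4517, -0.2948,  0.175 ]), array([ 0.4671, -0.4395,  0.175 ])]
0.14549413920833473 [ 0.4594 -0.3672  0.175 ] yaw 6.041424130018657
shift tool cm [ 3.6249 18.3905 -0.5943]
```

Call:
jog_arm(
  rows=[
    {"hand":1,"dx":3.6,"dy":0,"dz":-0.6,"ax":0,"ay":-0.5,"az":0},
    {"hand":1,"dx":0,"dy":3,"dz":0,"ax":0,"ay":0,"az":0},
    {"hand":1,"dx":0,"dy":4,"dz":0,"ax":0,"ay":0,"az":0},
    {"hand":1,"dx":0,"dy":4,"dz":0,"ax":0,"ay":0,"az":0},
    {"hand":1,"dx":0,"dy":3,"dz":0,"ax":0,"ay":0,"az":0},
  ],
)

```text
time_s: 3.53
position: [0.4595, -0.3634, 0.1986]
tool_rot: [[0.11, -0.002, 0.994], [-0.994, 0.002, 0.11], [-0.002, -1.0, -0.001]]
ft_force: [0.6, -0.6, -0.4]
grip_width: 0.0854
```

Call:
jog_arm(
  rows=[
    {"hand":1,"dx":0,"dy":2,"dz":0,"ax":0,"ay":0,"az":0},
    {"hand":1,"dx":0,"dy":1.6,"dz":0,"ax":0,"ay":0,"az":0},
    {"hand":1,"dx":0,"dy":0.8,"dz":0,"ax":0,"ay":0,"az":0},
    {"hand":1,"dx":0,"dy":0,"dz":0,"ax":0,"ay":0,"az":0},
    {"hand":1,"dx":0,"dy":0,"dz":0,"ax":0,"ay":0,"az":0},
  ],
)

```text
time_s: 3.95
position: [0.4604, -0.3649, 0.1581]
tool_rot: [[0.11, 0.001, 0.994], [-0.994, -0.001, 0.11], [0.001, -1.0, 0.0]]
ft_force: [-0.2, 0.0, -0.2]
grip_width: 0.0852
```

```bash
python3 - <<'E'
from h import *
s=status.observe();im=imaging.get_image('wrist')[:,:,::-1];cv2.imwrite('pics/w2.png',im)
print(s['time_s'],s['position'],s['ft_force'],np.array(s['tool_rot']))
E
```

```text
3.95 [ 0.4604 -0.3649  0.1581] [-0.1612  0.0493 -0.2094] [[ 0.1099  0.0005  0.9939]
 [-0.9939 -0.0006  0.1099]
 [ 0.0006 -1.      0.0005]]
```

View pics/w2.png

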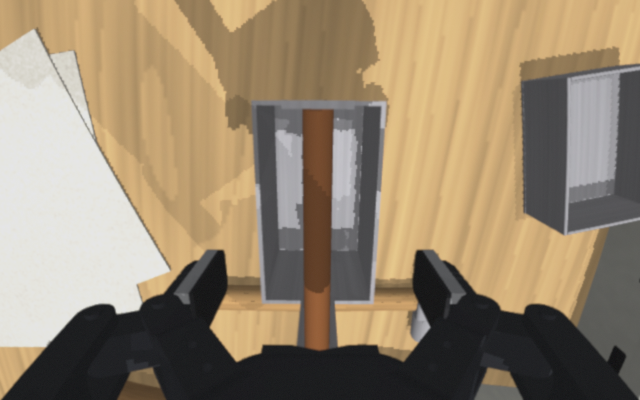

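The bar runs down column ~317, between the open fingers at columns 225 and 415, so I'm closing now.

Call:
jog_arm(
  rows=[
    {"hand":0,"dx":0,"dy":0.2,"dz":0,"ax":0,"ay":0,"az":0},
    {"hand":0,"dx":0,"dy":0,"dz":0,"ax":0,"ay":0,"az":0},
    {"hand":0,"dx":0,"dy":0,"dz":0,"ax":0,"ay":0,"az":0},
    {"hand":0,"dx":0,"dy":0,"dz":0,"ax":0,"ay":0,"az":0},
    {"hand":0,"dx":0,"dy":0,"dz":0,"ax":0,"ay":0,"az":0},
  ],
  newtons=70,
)

```text
time_s: 4.42
position: [0.4601, -0.3653, 0.1556]
tool_rot: [[0.109, 0.0, 0.994], [-0.994, -0.0, 0.109], [0.0, -1.0, 0.0]]
ft_force: [0.0, 0.2, -0.3]
grip_width: 0.0258
```

Call:
jog_arm(
  rows=[
    {"hand":0,"dx":0,"dy":0,"dz":0,"ax":0,"ay":0,"az":0},
    {"hand":0,"dx":0,"dy":0,"dz":0,"ax":0,"ay":0,"az":0},
    {"hand":0,"dx":0,"dy":0,"dz":0,"ax":0,"ay":0,"az":0},
    {"hand":0,"dx":0,"dy":0,"dz":0,"ax":0,"ay":0,"az":0},
    {"hand":0,"dx":0,"dy":0,"dz":0,"ax":0,"ay":0,"az":0},
  ],
  newtons=70,
)

```text
time_s: 4.83
position: [0.46, -0.3654, 0.1556]
tool_rot: [[0.109, 0.0, 0.994], [-0.994, -0.0, 0.109], [0.0, -1.0, 0.0]]
ft_force: [-1.5, 1.3, 3.4]
grip_width: 0.0099
```

Call:
jog_arm(
  rows=[
    {"hand":0,"dx":0,"dy":-0.5,"dz":0,"ax":0,"ay":0,"az":0},
    {"hand":0,"dx":0,"dy":-1,"dz":0,"ax":0,"ay":0,"az":0},
    {"hand":0,"dx":0,"dy":-1.5,"dz":0,"ax":0,"ay":0,"az":0},
    {"hand":0,"dx":0,"dy":-2,"dz":0,"ax":0,"ay":0,"az":0},
    {"hand":0,"dx":0,"dy":-2,"dz":0,"ax":0,"ay":0,"az":0},
  ],
)

```text
time_s: 5.25
position: [0.46, -0.365, 0.2262]
tool_rot: [[0.109, -0.001, 0.994], [-0.994, 0.001, 0.109], [-0.001, -1.0, -0.0]]
ft_force: [0.1, 0.1, -3.2]
grip_width: 0.0097
```

Call:
jog_arm(
  rows=[
    {"hand":0,"dx":0,"dy":-2,"dz":0,"ax":0,"ay":0,"az":0},
    {"hand":0,"dx":0,"dy":-2,"dz":0,"ax":0,"ay":0,"az":0},
    {"hand":0,"dx":0,"dy":-2,"dz":0,"ax":0,"ay":0,"az":0},
    {"hand":0,"dx":0,"dy":-2,"dz":0,"ax":0,"ay":0,"az":0},
    {"hand":0,"dx":0,"dy":-2,"dz":0,"ax":0,"ay":0,"az":0},
  ],
)

```text
time_s: 5.67
position: [0.4599, -0.3649, 0.3267]
tool_rot: [[0.11, -0.0, 0.994], [-0.994, 0.0, 0.11], [-0.0, -1.0, -0.0]]
ft_force: [-0.3, -0.7, -4.0]
grip_width: 0.0096
```

Call:
jog_arm(
  rows=[
    {"hand":0,"dx":0,"dy":-1.5,"dz":0,"ax":0,"ay":0,"az":0},
    {"hand":0,"dx":0,"dy":-1,"dz":0,"ax":0,"ay":0,"az":0},
    {"hand":0,"dx":0,"dy":-0.5,"dz":0,"ax":0,"ay":0,"az":0},
    {"hand":0,"dx":0,"dy":0,"dz":0,"ax":0,"ay":0,"az":0},
    {"hand":0,"dx":0,"dy":0,"dz":0,"ax":0,"ay":0,"az":0},
  ],
)

```text
time_s: 6.08
position: [0.46, -0.3651, 0.3549]
tool_rot: [[0.109, -0.0, 0.994], [-0.994, 0.001, 0.109], [-0.001, -1.0, -0.0]]
ft_force: [-0.1, 0.3, -3.7]
grip_width: 0.0096
```

```bash
python3 - <<'E'
from h import *
s=status.observe()
print(s['time_s'],s['position'],s['ft_force'],np.array(s['tool_rot']))
im=imaging.get_image('wrist')[:,:,::-1]
im2=imaging.get_image('side')[:,:,::-1];cv2.imwrite('pics/w3.png',cv2.resize(np.vstack([im,im2]),None,fx=.75,fy=.75))
E
```

```text
6.0833 [ 0.46   -0.3651  0.3549] [-0.1292  0.3218 -3.6579] [[ 0.1094 -0.0005  0.994 ]
 [-0.994   0.0007  0.1094]
 [-0.0007 -1.     -0.0004]]
```

View pics/w3.png

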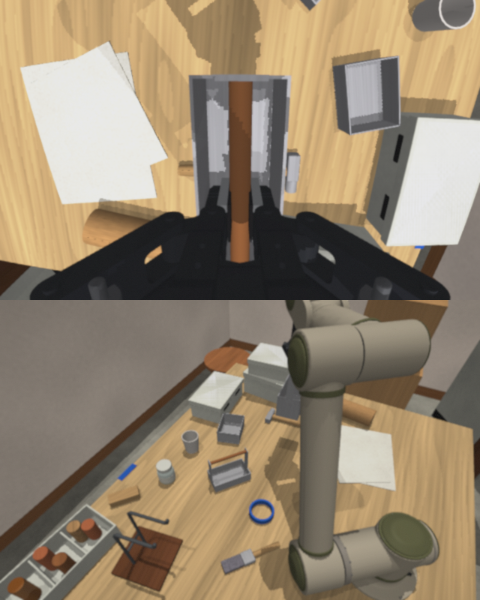

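Call:
jog_arm(
  rows=[
    {"hand":0,"dx":-1,"dy":0,"dz":0.1,"ax":0,"ay":0,"az":0},
    {"hand":0,"dx":-2,"dy":0,"dz":0.3,"ax":0,"ay":0,"az":0},
    {"hand":0,"dx":-3,"dy":0,"dz":0.4,"ax":0,"ay":0,"az":0},
    {"hand":0,"dx":-3.6,"dy":0,"dz":0.5,"ax":0,"ay":0,"az":0},
    {"hand":0,"dx":-3.6,"dy":0,"dz":0.5,"ax":0,"ay":0,"az":0},
  ],
)

```text
time_s: 6.6
position: [0.463, -0.2301, 0.3547]
tool_rot: [[0.108, -0.001, 0.994], [-0.994, 0.001, 0.108], [-0.001, -1.0, -0.001]]
ft_force: [0.5, 1.3, -3.3]
grip_width: 0.0096
```

Call:
jog_arm(
  rows=[
    {"hand":0,"dx":-3.6,"dy":0,"dz":0.5,"ax":0,"ay":0,"az":0},
    {"hand":0,"dx":-3.6,"dy":0,"dz":0.5,"ax":0,"ay":0,"az":0},
    {"hand":0,"dx":-3.6,"dy":0,"dz":0.5,"ax":0,"ay":0,"az":0},
    {"hand":0,"dx":-3.6,"dy":0,"dz":0.5,"ax":0,"ay":0,"az":0},
    {"hand":0,"dx":-3.6,"dy":0,"dz":0.5,"ax":0,"ay":0,"az":0},
  ],
)

```text
time_s: 7.02
position: [0.4678, -0.0481, 0.3551]
tool_rot: [[0.109, -0.0, 0.994], [-0.994, 0.0, 0.109], [-0.0, -1.0, -0.0]]
ft_force: [0.3, -0.1, -3.4]
grip_width: 0.0096
```

Call:
jog_arm(
  rows=[
    {"hand":0,"dx":-3.6,"dy":0,"dz":0.5,"ax":0,"ay":0,"az":0},
    {"hand":0,"dx":-3.6,"dy":0,"dz":0.5,"ax":0,"ay":0,"az":0},
    {"hand":0,"dx":-3.6,"dy":0,"dz":0.5,"ax":0,"ay":0,"az":0},
    {"hand":0,"dx":-3.6,"dy":0,"dz":0.5,"ax":0,"ay":0,"az":0},
    {"hand":0,"dx":-3.6,"dy":0,"dz":0.5,"ax":0,"ay":0,"az":0},
  ],
)

```text
time_s: 7.43
position: [0.4728, 0.1335, 0.3551]
tool_rot: [[0.11, -0.0, 0.994], [-0.994, 0.0, 0.11], [-0.0, -1.0, -0.0]]
ft_force: [0.5, 1.0, -3.8]
grip_width: 0.0098
```

Call:
jog_arm(
  rows=[
    {"hand":0,"dx":-3.6,"dy":0,"dz":0.5,"ax":0,"ay":0,"az":0},
    {"hand":0,"dx":-3.2,"dy":0,"dz":0.4,"ax":0,"ay":0,"az":0},
    {"hand":0,"dx":-2.5,"dy":0,"dz":0.3,"ax":0,"ay":0,"az":0},
    {"hand":0,"dx":-1.8,"dy":0,"dz":0.2,"ax":0,"ay":0,"az":0},
    {"hand":0,"dx":-1,"dy":0,"dz":0.1,"ax":0,"ay":0,"az":0},
  ],
)

```text
time_s: 7.85
position: [0.4745, 0.2555, 0.3548]
tool_rot: [[0.112, -0.001, 0.994], [-0.994, 0.0, 0.112], [-0.0, -1.0, -0.001]]
ft_force: [0.5, -0.2, -3.1]
grip_width: 0.0097
```

Call:
jog_arm(
  rows=[
    {"hand":0,"dx":0,"dy":0,"dz":0,"ax":0,"ay":-2,"az":0},
    {"hand":0,"dx":0,"dy":0,"dz":0,"ax":0,"ay":-2,"az":0},
    {"hand":0,"dx":0,"dy":0,"dz":0,"ax":0,"ay":-1.2,"az":0},
    {"hand":0,"dx":0,"dy":0,"dz":0,"ax":0,"ay":0,"az":0},
    {"hand":0,"dx":0,"dy":0,"dz":0,"ax":0,"ay":0,"az":0},
  ],
)

```text
time_s: 8.27
position: [0.4754, 0.2528, 0.3553]
tool_rot: [[0.198, -0.0, 0.98], [-0.98, -0.0, 0.198], [0.0, -1.0, -0.0]]
ft_force: [0.3, -0.6, -3.8]
grip_width: 0.0098
```

```bash
python3 - <<'E'
from h import *
s=status.observe()
R=np.array(s['tool_rot']);p=np.array(s['position'])
print(s['time_s'],p,s['ft_force'],R,np.array(s['q']))
ims=[]
for n in ('scene','side','wrist'):
    im=imaging.get_image(n)[:,:,::-1];cv2.imwrite(f'pics/{n}4.png',im);ims.append(im)
cv2.imwrite('pics/c4.png',np.vstack([cv2.resize(ims[0],None,fx=.75,fy=.75),cv2.resize(ims[1],None,fx=.75,fy=.75)]))
print((R.T@(np.array([.477,.297,.355])-p))*100)
E
```

```text
8.2667 [0.4754 0.2528 0.3553] [ 0.3495 -0.6107 -3.7708] [[ 0.1977 -0.0001  0.9803]
 [-0.9803 -0.0001  0.1977]
 [ 0.0001 -1.     -0.0001]] [ 15.4011  17.458   60.8316  -0.0036 101.719    3.9986]
[-4.2993  0.0299  1.0274]
```

View pics/c4.png

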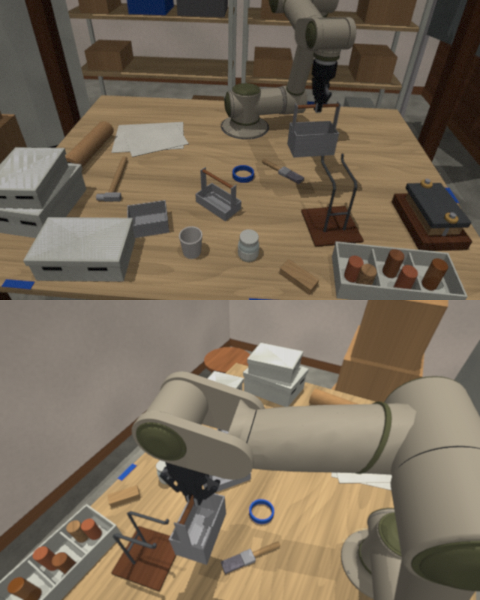

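View pics/wrist4.png

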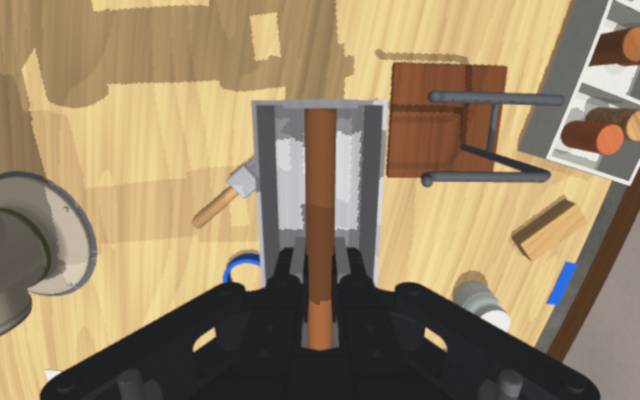

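The wrist view shows both prongs nearly parallel to the image rows. The tips are at about (435,97) and (427,180), and the elbows at about (560,100) and (548,176). I'll measure these and zoom in.

```bash
python3 - <<'E'
from h import *
im=cv2.imread('pics/wrist4.png')
cv2.imwrite('pics/z4.png',z(im,410,80,160,115,5))
s=status.observe();c=cam('wrist',s)
for n,u,zz in (('tipL',(433,97),.236),('tipR',(427,180),.236),('elbL',(558,100),.215),('elbR',(546,176),.215)): print(n,plane(c,u,zz))
E
```

```text
tipL [0.5484 0.3451 0.236 ]
tipR [0.5629 0.2788 0.236 ]
elbL [0.667  0.3693 0.215 ]
elbR [0.6822 0.3019 0.215 ]
```

View pics/z4.png

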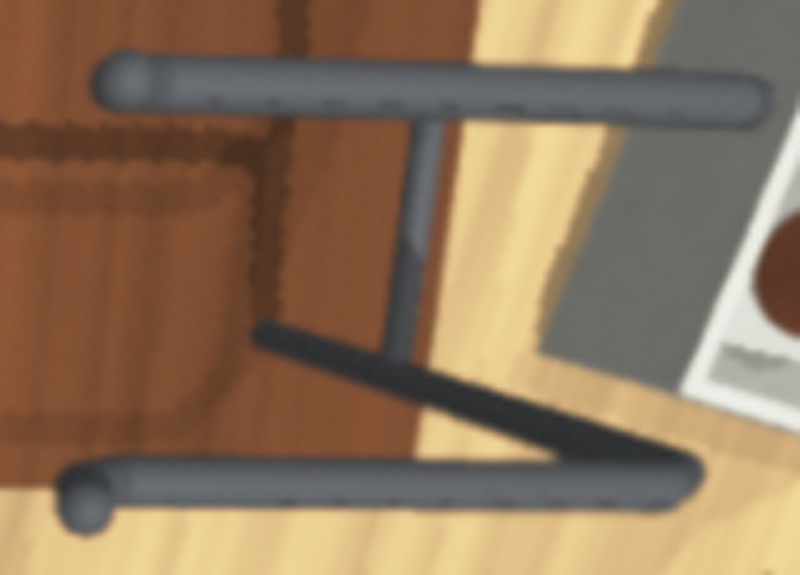

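Call:
jog_arm(
  rows=[
    {"hand":0,"dx":-1,"dy":0,"dz":0.2,"ax":0,"ay":0,"az":0},
    {"hand":0,"dx":-1.4,"dy":0,"dz":0.3,"ax":0,"ay":0,"az":0},
    {"hand":0,"dx":-1.2,"dy":0,"dz":0.2,"ax":0,"ay":0,"az":0},
    {"hand":0,"dx":-0.8,"dy":0.5,"dz":0.1,"ax":0,"ay":0,"az":0},
    {"hand":0,"dx":0,"dy":1.5,"dz":0,"ax":0,"ay":0,"az":0},
  ],
)

```text
time_s: 8.83
position: [0.4748, 0.3, 0.3363]
tool_rot: [[0.201, 0.003, 0.98], [-0.98, 0.002, 0.201], [-0.001, -1.0, 0.004]]
ft_force: [0.7, -0.1, -2.7]
grip_width: 0.0098
```

Call:
jog_arm(
  rows=[
    {"hand":0,"dx":0,"dy":2.5,"dz":0,"ax":0,"ay":0,"az":0},
    {"hand":0,"dx":0,"dy":2.5,"dz":0,"ax":0,"ay":0,"az":0},
    {"hand":0,"dx":0,"dy":2.2,"dz":0,"ax":0,"ay":0,"az":0},
    {"hand":0,"dx":0,"dy":1.5,"dz":0,"ax":0,"ay":0,"az":0},
    {"hand":0,"dx":0,"dy":0.5,"dz":0,"ax":0,"ay":0,"az":0},
  ],
)

```text
time_s: 9.25
position: [0.4736, 0.298, 0.2404]
tool_rot: [[0.199, -0.005, 0.98], [-0.98, -0.002, 0.199], [0.001, -1.0, -0.005]]
ft_force: [0.5, 0.6, -3.4]
grip_width: 0.0102
```

```bash
python3 - <<'E'
from h import *
s=status.observe()
R=np.array(s['tool_rot']);p=np.array(s['position'])
print(s['time_s'],p,s['ft_force'])
ims=[]
for n in ('scene','side'):
    im=imaging.get_image(n)[:,:,::-1];cv2.imwrite(f'pics/{n}5.png',im);ims.append(im)
cv2.imwrite('pics/c5.png',np.hstack([z(ims[0],350,130,170,200,2),z(ims[1],130,180,200,200,2)]))
print('to seat',(R.T@(np.array([.603,.3235,.243])-p))*100)
E
```

```text
9.25 [0.4736 0.298  0.2404] [ 0.512   0.5665 -3.4488]
to seat [ 0.0806 -0.3254 13.1887]
```

View pics/c5.png

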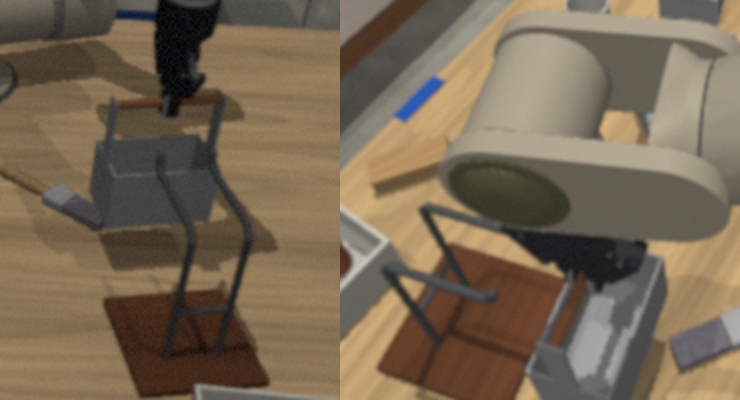

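Call:
jog_arm(
  rows=[
    {"hand":0,"dx":0,"dy":-0.3,"dz":0.5,"ax":0,"ay":0,"az":0},
    {"hand":0,"dx":0,"dy":0,"dz":1,"ax":0,"ay":0,"az":0},
    {"hand":0,"dx":0,"dy":0,"dz":1.5,"ax":0,"ay":0,"az":0},
    {"hand":0,"dx":0,"dy":0,"dz":1.5,"ax":0,"ay":0,"az":0},
    {"hand":0,"dx":0,"dy":0,"dz":1.5,"ax":0,"ay":0,"az":0},
  ],
)

```text
time_s: 9.77
position: [0.5349, 0.3102, 0.2482]
tool_rot: [[0.199, 0.003, 0.98], [-0.98, 0.001, 0.199], [-0.0, -1.0, 0.003]]
ft_force: [-0.1, 0.1, -3.2]
grip_width: 0.0094
```

Call:
jog_arm(
  rows=[
    {"hand":0,"dx":0,"dy":0,"dz":1.5,"ax":0,"ay":0,"az":0},
    {"hand":0,"dx":0,"dy":0,"dz":1.5,"ax":0,"ay":0,"az":0},
    {"hand":0,"dx":0,"dy":0,"dz":1.5,"ax":0,"ay":0,"az":0},
    {"hand":0,"dx":0,"dy":0,"dz":1.5,"ax":0,"ay":0,"az":0},
    {"hand":0,"dx":0,"dy":0,"dz":1,"ax":0,"ay":0,"az":0},
  ],
)

```text
time_s: 10.18
position: [0.6039, 0.324, 0.2476]
tool_rot: [[0.199, 0.003, 0.98], [-0.98, 0.001, 0.199], [-0.0, -1.0, 0.003]]
ft_force: [-0.0, -0.5, -1.8]
grip_width: 0.0095
```

Call:
jog_arm(
  rows=[
    {"hand":0,"dx":0,"dy":0,"dz":0.2,"ax":0,"ay":0,"az":0},
    {"hand":0,"dx":0,"dy":0,"dz":0,"ax":0,"ay":0,"az":0},
    {"hand":0,"dx":0,"dy":0,"dz":0,"ax":0,"ay":0,"az":0},
    {"hand":0,"dx":0,"dy":0,"dz":0,"ax":0,"ay":0,"az":0},
    {"hand":0,"dx":0,"dy":0,"dz":0,"ax":0,"ay":0,"az":0},
  ],
)

```text
time_s: 10.6
position: [0.6036, 0.3242, 0.2469]
tool_rot: [[0.199, 0.0, 0.98], [-0.98, 0.0, 0.199], [-0.0, -1.0, 0.0]]
ft_force: [0.6, -0.1, -2.8]
grip_width: 0.0099
```

```bash
python3 - <<'E'
from h import *
s=status.observe()
R=np.array(s['tool_rot']);p=np.array(s['position'])
print(s['time_s'],p,s['ft_force'])
ims=[]
for n in ('scene','side','wrist'):
    im=imaging.get_image(n)[:,:,::-1];cv2.imwrite(f'pics/{n}6.png',im);ims.append(im)
cv2.imwrite('pics/c6.png',np.hstack([z(ims[0],380,130,130,200,3),z(ims[1],130,180,130,200,3)]))
print('to seat',(R.T@(np.array([.603,.3235,.207])-p))*100)
E
```

```text
10.6 [0.6036 0.3242 0.2469] [ 0.5601 -0.1006 -2.7774]
to seat [ 0.0581  3.9933 -0.0711]
```

View pics/c6.png

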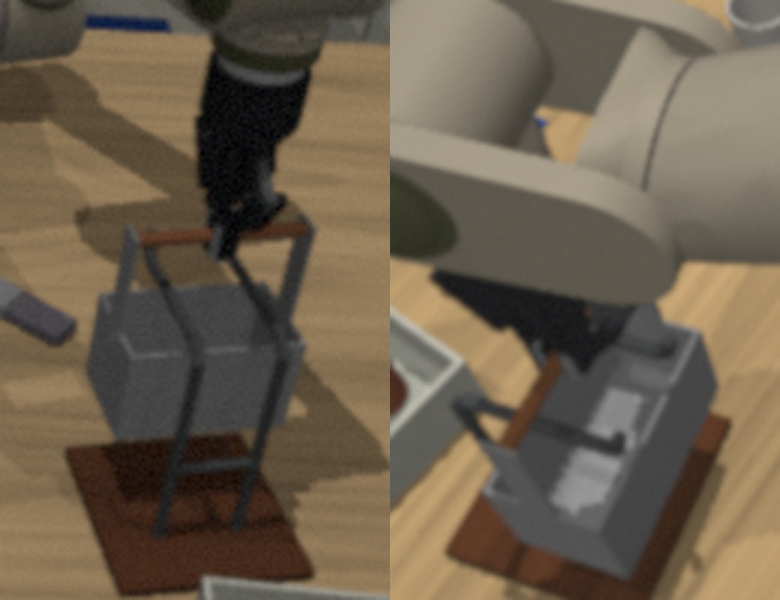

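View pics/wrist6.png

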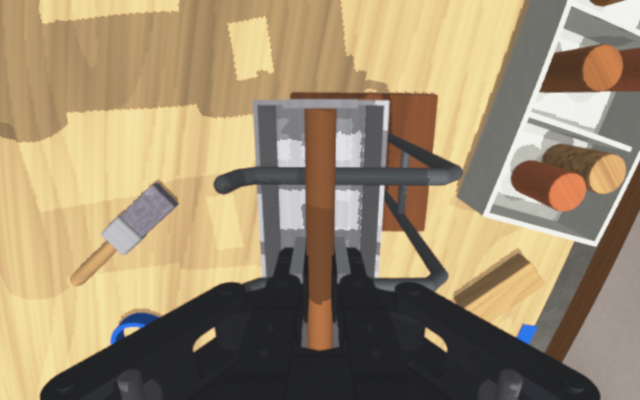

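```bash
python3 - <<'E'
from h import *
s=status.observe();c=cam('wrist',s);R=np.array(s['tool_rot']);p=np.array(s['position'])
for n,u,zz in (('p1',(280,177),.215),('p2',(400,287),.215),('p1tip',(222,185),.236),('p1elb',(452,174),.215),('barend',(320,108),.266),('p2elb',(438,281),.215)): print(n,R.T@(plane(c,u,zz)-p))
E
```

```text
p1 [-0.0315  0.0316 -0.0225]
p2 [0.0395 0.0317 0.0501]
p1tip [-0.0324  0.0106 -0.049 ]
p1elb [-0.0333  0.0317  0.0743]
barend [-0.0701 -0.0194 -0.0002]
p2elb [0.0355 0.0317 0.0739]
```

The bar is within about 3 mm of centre in y and 5 mm along the prongs, so I'm lowering it.

Call:
jog_arm(
  rows=[
    {"hand":0,"dx":0,"dy":0.6,"dz":0,"ax":0,"ay":0,"az":0},
    {"hand":0,"dx":0,"dy":0.8,"dz":0,"ax":0,"ay":0,"az":0},
    {"hand":0,"dx":0,"dy":0.8,"dz":0,"ax":0,"ay":0,"az":0},
    {"hand":0,"dx":0,"dy":0.7,"dz":0,"ax":0,"ay":0,"az":0},
    {"hand":0,"dx":0,"dy":0.4,"dz":0,"ax":0,"ay":0,"az":0},
  ],
)

```text
time_s: 11.17
position: [0.6036, 0.324, 0.2114]
tool_rot: [[0.199, -0.002, 0.98], [-0.98, -0.001, 0.199], [0.0, -1.0, -0.002]]
ft_force: [-0.0, 0.4, -3.1]
grip_width: 0.0098
```

Call:
jog_arm(
  rows=[
    {"hand":0,"dx":0,"dy":0.2,"dz":0,"ax":0,"ay":0,"az":0},
    {"hand":0,"dx":0,"dy":0.2,"dz":0,"ax":0,"ay":0,"az":0},
    {"hand":0,"dx":0,"dy":0.1,"dz":0,"ax":0,"ay":0,"az":0},
    {"hand":0,"dx":0,"dy":0,"dz":0,"ax":0,"ay":0,"az":0},
    {"hand":0,"dx":0,"dy":0,"dz":0,"ax":0,"ay":0,"az":0},
  ],
)

```text
time_s: 11.58
position: [0.6041, 0.3241, 0.2086]
tool_rot: [[0.199, 0.0, 0.98], [-0.98, 0.0, 0.199], [-0.0, -1.0, 0.001]]
ft_force: [0.1, -0.3, -3.1]
grip_width: 0.0096
```

Call:
jog_arm(
  rows=[
    {"hand":0,"dx":0,"dy":0.1,"dz":0,"ax":0,"ay":0,"az":0},
    {"hand":0,"dx":0,"dy":0.1,"dz":0,"ax":0,"ay":0,"az":0},
    {"hand":0,"dx":0,"dy":0,"dz":0,"ax":0,"ay":0,"az":0},
    {"hand":0,"dx":0,"dy":0,"dz":0,"ax":0,"ay":0,"az":0},
    {"hand":0,"dx":0,"dy":0,"dz":0,"ax":0,"ay":0,"az":0},
  ],
)

```text
time_s: 12.0
position: [0.6041, 0.3241, 0.2064]
tool_rot: [[0.199, 0.0, 0.98], [-0.98, 0.0, 0.199], [-0.0, -1.0, 0.0]]
ft_force: [0.5, 0.1, -2.4]
grip_width: 0.0099
```

Call:
jog_arm(
  rows=[
    {"hand":0,"dx":0,"dy":0.1,"dz":0,"ax":0,"ay":0,"az":0},
    {"hand":0,"dx":0,"dy":0,"dz":0,"ax":0,"ay":0,"az":0},
    {"hand":0,"dx":0,"dy":0,"dz":0,"ax":0,"ay":0,"az":0},
    {"hand":0,"dx":0,"dy":0,"dz":0,"ax":0,"ay":0,"az":0},
    {"hand":0,"dx":0,"dy":0,"dz":0,"ax":0,"ay":0,"az":0},
  ],
)

```text
time_s: 12.42
position: [0.6042, 0.3242, 0.206]
tool_rot: [[0.199, 0.001, 0.98], [-0.98, 0.0, 0.199], [-0.0, -1.0, 0.001]]
ft_force: [-0.3, 0.1, 4.1]
grip_width: 0.0098
```

```bash
python3 - <<'E'
from h import *
s=status.observe();print(s['position'],s['ft_force'])
ims=[imaging.get_image(n)[:,:,::-1] for n in ('scene','side')]
cv2.imwrite('pics/c7.png',np.hstack([z(ims[0],380,130,130,200,3),z(ims[1],130,180,130,200,3)]))
E
```

```text
[0.6042 0.3242 0.206 ] [-0.2978  0.0562  4.0904]
```

View pics/c7.png

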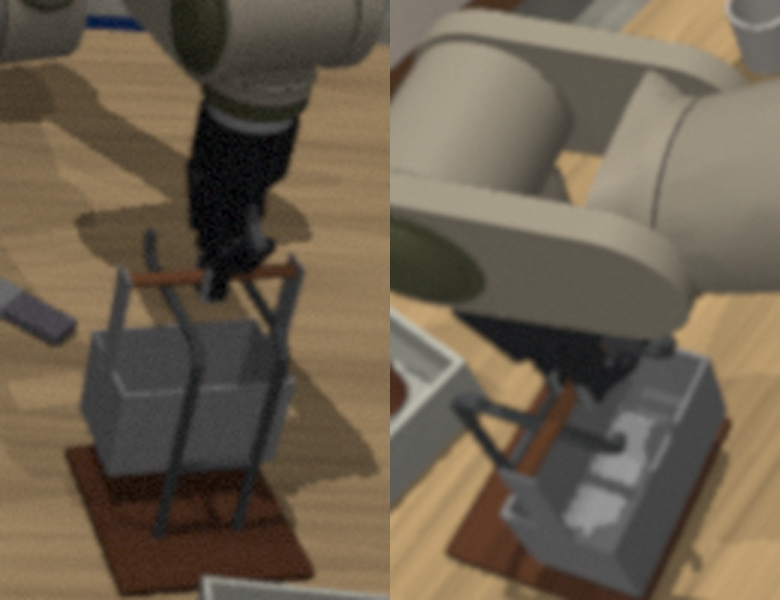

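The force went from -3 N to +4 N and the pictures show the bar lying across both prongs. I'm releasing it.

Call:
jog_arm(
  rows=[
    {"hand":0.3,"dx":0,"dy":0,"dz":0,"ax":0,"ay":0,"az":0},
    {"hand":0.6,"dx":0,"dy":0,"dz":0,"ax":0,"ay":0,"az":0},
    {"hand":0.6,"dx":0,"dy":0,"dz":0,"ax":0,"ay":0,"az":0},
    {"hand":0.6,"dx":0,"dy":0,"dz":0,"ax":0,"ay":0,"az":0},
    {"hand":0.6,"dx":0,"dy":0,"dz":0,"ax":0,"ay":0,"az":0},
  ],
)

```text
time_s: 12.93
position: [0.604, 0.3241, 0.205]
tool_rot: [[0.199, -0.0, 0.98], [-0.98, -0.0, 0.199], [0.0, -1.0, -0.0]]
ft_force: [0.3, -0.2, 0.2]
grip_width: 0.0512
```

Call:
jog_arm(
  rows=[
    {"hand":0.6,"dx":0,"dy":0,"dz":0,"ax":0,"ay":0,"az":0},
    {"hand":0.6,"dx":0,"dy":0,"dz":0,"ax":0,"ay":0,"az":0},
    {"hand":0.6,"dx":0,"dy":0,"dz":0,"ax":0,"ay":0,"az":0},
    {"hand":0.6,"dx":0,"dy":0,"dz":0,"ax":0,"ay":0,"az":0},
    {"hand":0.6,"dx":0,"dy":0,"dz":0,"ax":0,"ay":0,"az":0},
  ],
)

```text
time_s: 13.35
position: [0.604, 0.3241, 0.2053]
tool_rot: [[0.199, -0.0, 0.98], [-0.98, 0.0, 0.199], [-0.0, -1.0, -0.0]]
ft_force: [0.6, -0.3, 0.3]
grip_width: 0.0512
```

```bash
python3 - <<'E'
from h import *
s=status.observe();print(s['position'],s['ft_force'],s['grip_width'])
ims=[imaging.get_image(n)[:,:,::-1] for n in ('scene','wrist')]
cv2.imwrite('pics/c8.png',np.hstack([z(ims[0],380,130,130,200,2),ims[1][:,120:500]]))
E
```

```text
[0.604  0.3241 0.2053] [ 0.5551 -0.2836  0.2887] 0.051165437249557175
```

View pics/c8.png

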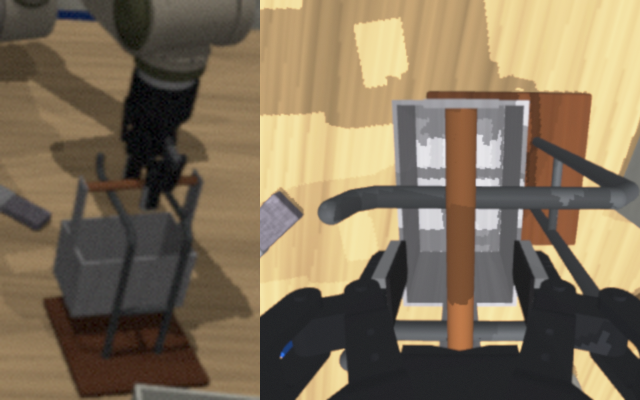

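The fingers are clear of the bar and it rests on both prongs, with about zero force. I'm lifting straight up.

Call:
jog_arm(
  rows=[
    {"hand":0.6,"dx":0,"dy":-0.6,"dz":0,"ax":0,"ay":0,"az":0},
    {"hand":0.6,"dx":0,"dy":-1,"dz":0,"ax":0,"ay":0,"az":0},
    {"hand":0.6,"dx":0,"dy":-1.5,"dz":0,"ax":0,"ay":0,"az":0},
    {"hand":0.6,"dx":0,"dy":-2,"dz":0,"ax":0,"ay":0,"az":0},
    {"hand":0.6,"dx":0,"dy":-2,"dz":0,"ax":0,"ay":0,"az":0},
  ],
)

```text
time_s: 13.87
position: [0.6039, 0.3241, 0.2781]
tool_rot: [[0.199, 0.0, 0.98], [-0.98, 0.0, 0.199], [-0.0, -1.0, 0.001]]
ft_force: [-0.2, -0.9, -0.1]
grip_width: 0.051
```

Call:
jog_arm(
  rows=[
    {"hand":0.6,"dx":0,"dy":-2.5,"dz":0,"ax":0,"ay":0,"az":0},
    {"hand":0.6,"dx":0,"dy":-2.5,"dz":0,"ax":0,"ay":0,"az":0},
    {"hand":0.6,"dx":0,"dy":-2,"dz":0,"ax":0,"ay":0,"az":0},
    {"hand":0.6,"dx":0,"dy":0,"dz":0,"ax":0,"ay":0,"az":0},
    {"hand":0.6,"dx":0,"dy":0,"dz":0,"ax":0,"ay":0,"az":0},
  ],
)

```text
time_s: 14.28
position: [0.6041, 0.3242, 0.3481]
tool_rot: [[0.199, 0.003, 0.98], [-0.98, 0.001, 0.199], [-0.0, -1.0, 0.003]]
ft_force: [1.0, 0.3, -0.5]
grip_width: 0.0512
```

Call:
jog_arm(
  rows=[
    {"hand":0.6,"dx":-1,"dy":0,"dz":-3,"ax":0,"ay":0,"az":0},
    {"hand":0.6,"dx":0,"dy":0,"dz":-3.5,"ax":0,"ay":0,"az":0},
    {"hand":0.6,"dx":0,"dy":0,"dz":-3,"ax":0,"ay":0,"az":0},
    {"hand":0.6,"dx":0,"dy":0,"dz":0,"ax":0,"ay":0,"az":0},
    {"hand":0.6,"dx":0,"dy":0,"dz":0,"ax":0,"ay":0,"az":0},
  ],
)

```text
time_s: 14.7
position: [0.5076, 0.3149, 0.3466]
tool_rot: [[0.2, -0.0, 0.98], [-0.98, -0.0, 0.2], [0.0, -1.0, -0.0]]
ft_force: [-0.1, 0.2, 0.4]
grip_width: 0.0515
```

```bash
python3 - <<'E'
from h import *
s=status.observe();print(s['time_s'],s['position'],s['ft_force'])
ims=[]
for n in ('scene','side','wrist'):
    im=imaging.get_image(n)[:,:,::-1];cv2.imwrite(f'pics/{n}9.png',im);ims.append(im)
cv2.imwrite('pics/c9.png',np.hstack([z(ims[0],390,180,130,150,3),z(ims[1],130,230,130,150,3)]))
a=cv2.imread('pics/scene0.png').astype(int)[220:295,255:325];b=ims[0].astype(int)[220:295,255:325]
print('shallow diff',np.abs(a-b).mean())
E
```

```text
14.7 [0.5076 0.3149 0.3466] [-0.1219  0.196   0.385 ]
shallow diff 2.351111111111111
```

View pics/c9.png

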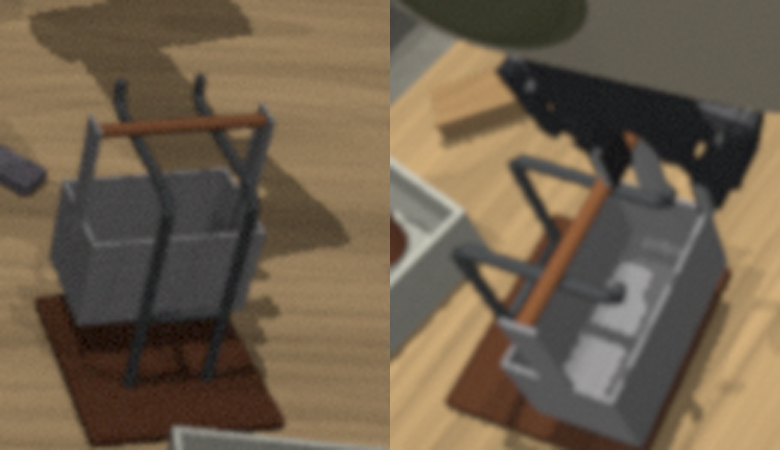

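View pics/wrist9.png

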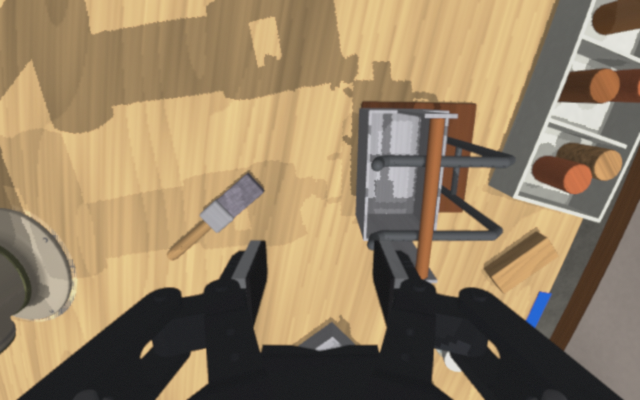

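View pics/scene9.png

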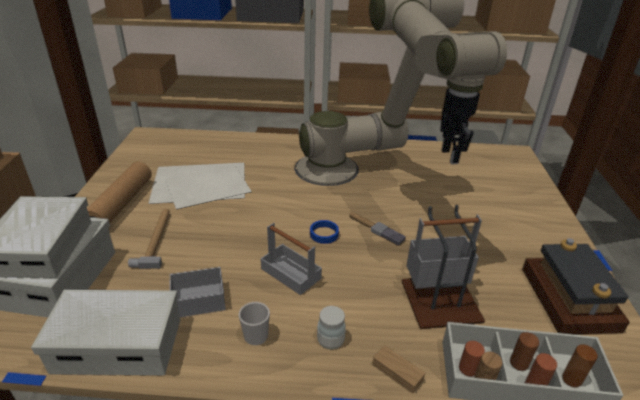

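It hangs on both prongs, with the bar in the wrist view from (434,116) to (422,278) and the shallow tote unmoved. I'll check the position, yaw and tilt numerically, and check for swinging.

```bash
python3 - <<'E'
from h import *
from bar import bar
s=status.observe();c=cam('wrist',s)
im=cv2.imread('pics/wrist9.png')
m=bar(im,c,(112,282,405,455),.226)
seat=np.array([.603,.3215]);d=np.radians(11.4);u=np.array([np.cos(d),np.sin(d)])
e=m[:2]-seat;print('along x',e@u,'y',e@[-u[1],u[0]])
# rim far/near edges in wrist image to get tilt: left rim top edge & right rim, z .136
for n,uv in (('rimTL',(369,112)),('rimBL',(362,236)),('rimTR',(447,113))): print(n,plane(c,uv,.141))
a=imaging.get_image('scene').astype(int);b=cv2.imread('pics/scene9.png')[:,:,::-1].astype(int)
print('motion',np.abs(a-b)[200:330,390:500].mean(),np.abs(a-b)[200:330,250:330].mean())
cv2.imwrite('pics/za.png',z(cv2.imread('pics/wrist9.png'),330,80,200,220,2.6) if 0 else cv2.resize(im[80:300,330:530],None,fx=2.5,fy=2.5))
E
```

```text
[ 416  119   28  160 2063]
[ -0.101  449.1491] [array([0.5908, 0.3917, 0.226 ]), array([0.62  , 0.2484, 0.226 ])]
0.146307713439645 [0.6054 0.3201 0.226 ] yaw 11.510399642894598
along x 0.0020324384592980025 y -0.0018745058827066396
rimTL [0.5484 0.3849 0.141 ]
rimBL [0.5744 0.2453 0.141 ]
rimTR [0.6305 0.4012 0.141 ]
motion 2.2923310023310024 1.8835897435897435
```

View pics/za.png

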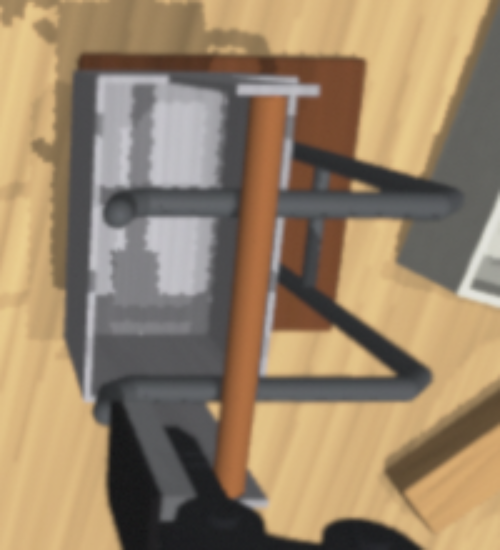

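```bash
python3 -c "
from rig import job,status
print(job.close_job()); s=status.observe();print(s['time_s'],s['ft_force'])"
```

```text
the job is handed in; nothing more can be done
None
the job is handed in; nothing more can be done
```

The deep tote now hangs by its bar across both prongs of the stand. I handed the job in about 15 s into the 51 s allowed. No verdict was reported.

I gripped the bar at its middle, carried the tote over the bench and slid it in past the prong tips. I lowered it until the wrist force showed contact (about +4 N), opened the fingers and backed off.

Last checks before handing in:
- **Position:** the bar's middle is about 2 mm from my estimated seat both along and across the prongs.
- **Direction:** the bar's yaw is 11.5°, against about 11.4° for the prongs.
- **Height:** I did not measure the bar's height separately after release. The images show it resting on both prongs, and the gripper met contact at the expected level.
- **Upright:** the rim centre is within about 2 mm of directly under the bar, so the tilt is about 1°. I saw no swinging between two pictures.
- **Shallow tote:** its image is unchanged apart from noise.
- **Robot:** it is clear of everything, with wrist force near zero.

One measurement did not fit well: from the images, the tip-to-upright length of the prongs came out at 121–124 mm, against 134 mm given. The seat position along the prongs is therefore uncertain by about 5 mm, well inside the 45 mm limit.

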